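# Draw the offcut from under the hold-down bar and slide it into the scrap bin

## Task

Clear the white offcut from the steel cutting plate: press a fingertip down on it, draw it out from under the weighted hold-down bar, then slide it on along the guides and over the plate's open edge so that it drops into the blue scrap bin below. Keep it flat on the plate until it goes over the edge (do not pick it up), and never press on the offcut or plate with more than 20 N. Leave the bin, jar, knife and red tin where they stand.

Things in the scene. Friction and masses are not known exactly. Their poses are not given: they have to be found in the camera images.
- offcut_mid (a point): Centre (half-way up) of the loose white offcut, a stiff smooth sheet 90 mm long (x) x 76 mm wide (y) x 4 mm thick, flat on the plate, x towards the open edge. At the start 5 to 20 mm of its rear end (-x) lies under the hold-down bar. How hard the bar holds it is not known and differs each run: some 2 to 13 N of finger press is needed to draw it; a lighter press slips over it.
- plate: Dark steel cutting plate 285 x 130 x 7 mm on a paper drum (radius 120 mm). Origin: on its top face over the drum's axis, about 110 mm above the table; z up, x to the open edge over the bin, at x = +135 mm (rear end x = -150 mm). It lies on a cushion: pressed, it sinks level by a few mm and springs back; its firmness is not given.
- bar_mid (a point): Middle of the hold-down bar: a steel rod, radius 12 mm, length 126 mm, lying across the plate (along y) at plate x = -75 mm on two red arms hinged behind it at x = -138 mm. It rests on the offcut's rear end by its weight and sinks 4 mm, damped, once that is drawn out; its top is 28 mm above the plate. Falls back if lifted.
- bin: Open blue scrap bin, loose, 170 mm (x) x 160 mm (y) x 78 mm tall, walls and floor 4 mm, standing on the table against the drum below the plate's open edge (its near rim is beneath the overhanging plate). Origin: centre of its underside; x points away from the drum.
- jar: Amber glue jar with a red cap, radius 25 mm, 85 mm tall, standing on the table beside the drum. Origin: centre of its underside. Leave it.
- knife: Craft knife with a wrapped white handle, about 150 mm long (x), 18 mm wide, 16 mm tall, lying on the table beside the bin. Origin: on its underside, near its middle. Leave it.
- tin: Flat red tin, 122 x 82 x 31 mm, on the table behind the drum (at the end away from the bin). Origin: centre of its underside. Leave it.
- offcut: The same white offcut; origin: centre of its underside (2 mm below offcut_mid). It slides between two fixed aluminium guide strips on the plate as tall as itself (4 mm; 2 mm play each side), from plate x = -58 mm to the open edge at y = 40 to 52 mm on either side. About 40 g.

How it is judged:
On the way:
1. the offcut is drawn forward clear of the hold-down bar, still lying flat on the plate (x of offcut_mid in the frame of plate above -0.012 m and z of offcut_mid in the frame of plate between 0 and 0.006 m and angle between offcut_mid's own z axis and vertical below 0.1 rad), for 0.1 s.
At the end, for the whole second after the job is handed in: The offcut lies at rest inside the bin (its centre within the bin's walls and below 65 mm above the bin's underside), and the bin stands upright within 30 mm of where it was (x of offcut_mid in the frame of bin between -0.085 and 0.085 m and y of offcut_mid in the frame of bin between -0.08 and 0.08 m and z of offcut_mid in the frame of bin below 0.065 m and linear speed of offcut below 0.02 m/s and distance of bin from where it was at the start of the episode below 0.03 m and angle between bin's own z axis and vertical below 0.1 rad); the robot touches nothing.
It fails at once if a fingertip or the arm presses on the offcut with more than 20 N (contact force between any of the fingers, the arm and offcut above 20 N).
It fails at once if the robot presses on the plate (with its guides and hold-down bar) with more than 20 N (contact force between any of the fingers, the arm and plate above 20 N).
It fails at once if the offcut is picked up (its centre more than 30 mm above the plate's top face) (z of offcut_mid in the frame of plate above 0.03 m).
It fails at once if the jar, knife or tin is moved by more than 30 mm (distance of any of jar, knife, tin from where it was at the start of the episode above 0.03 m).
It fails at once if the bin is moved by more than 30 mm or tipped (distance of bin from where it was at the start of the episode above 0.03 m or angle between bin's own z axis and vertical above 0.3 rad).
It also fails if it takes over 61 s, if anything falls off the work surface, if the arm or the gripper's body presses on something with over 40 N, if the wrist force passes 120 N, or if a joint passes its speed limit or range.

## Robot

A 6-joint arm with a two-finger parallel gripper is mounted at the origin on the work surface. World frame = base frame: x ahead of the robot, y to its left, z up, the work surface at z = 0. Lengths are in m, angles in rad, forces in N, time in s.
With the tool pointing down it reaches from about 0.325 to 0.75 m from the base axis. Payload 7.6 kg.
Tool frame: the origin (TCP) lies midway between the tips of the shut fingers; the grasp point (between the pads) lies 19 mm behind it; z points along the fingers, y is the direction in which the jaws open and shut (so a half turn about z gives the same grasp; the last joint's range is limited). The gripper opens to 85 mm and grips with 20 to 120 N. Pads are 22 mm wide; open, the fingers measure 114 mm over their backs; the gripper's body (76 mm by 85 mm) begins 54 mm behind the grasp point. The pads swing forward as they close: fully open they stand 13 mm farther back than shut.
Start: joints at [1.13, 0.052, 1.401, -0, 1.689, -0.07], TCP at [0.19, 0.489, 0.231] pointing down, gripper open.
Joint ranges: [-2.9, 2.9], [-0.91, 2.17], [0.12, 2.37], [-1.06, 4.2], [0.26, 2.73], [-2.93, 2.93]. Speed limits (rad/s): [2.57, 2.57, 3.01, 3.14, 3.14, 3.14].

## Interface

Orientations are given as a 3x3 rotation matrix whose columns are the frame's x, y, z axes.
In Python, from bench import sense, snapshot, close_job, regions_of, landmark_of gives the robot as it stands.
- The arm moves only by the tool play_rows, never from a script. Its argument "plan" is one flat list of numbers, 5 for each row, row after row: the gripper's target within -1 to 1 (shut at 1, half-way at 0, fully open at -1), then the shift along the world's x, y, z in mm, then the turn about the world's z in degrees. In form: [gripper, dx, dy, dz, spin, gripper, dx, dy, dz, spin, ...]. A call has exactly 10 rows; each row shifts and turns the pose as measured when the row begins; what a row does not reach is not made up. A row lasts 1/8 s, in which the tool goes at most 62.5 mm and 10.7 degrees, less where a joint would pass 70% of its speed; a pose out of reach is approached as far as the arm can. A call is refused whole if a number of a shift passes 62.5 or a number of a turn 10.7, either way. A call with a gripper value outside its range is refused whole. The fingers move at their own pace and stop on an object; "newtons" is the grip in N (left out, the last holds). Time passes only in rows, so rows that do not move let the fingers close, or fill a call up. It gives the time, the measured TCP pose, the force and the opening at its end, in the units of the state.
- sense(): the state, without advancing time (a new reading comes with each control period).
- snapshot(name): name is "scene" or "top"; returns a dict with "frame" (384x512x3 uint8, red, green, blue), "range_z" (384x512 float32, m along the optical axis (not along the pixel's ray), 0 where there is no reading), "K" (3x3 intrinsics, pixels), "eye" and "orientation" of the camera in the world. Camera axes: x right, y down, z forward; pixel columns grow to the right and rows downward; lengths in m; the calibration is good to about 2 mm. A picture is of the moment at which its call begins.
- close_job(): hands the job in, once; it reports no verdict.
Trained networks look in a picture, given as the dict that the camera call returned (one of the last four; its "shot" number tells which), for a name from the list of things; names that differ only in an ending like _2 or _b are one class to them, and where a whole thing is asked for, a point or a joint stands for the part that bears it (a point fixed in the world has none). Each returns a list of dicts, best first, with "score" (0 to 1); they miss things now and then, are a little off and sometimes report something else, mostly with a low value. They report only what shows in the picture. A call takes as long as a camera call.
- regions_of(label, picture): "region" (384x512 bool, what is visible of it) and "rect" ([left, top, width, height] in pixels, round what is visible of it).
- landmark_of(label, picture): "xy" ([column, row] in pixels: a listed point, or the origin of a listed thing).
The state is a dict: "time_s": time; "qpos": joint angles; "joint_vel": joint speeds; "effort": joint torques, N m; "eef_pos": TCP position; "eef_rot": TCP orientation; "wrist_force": force on the tool from outside, world axes, zero at the start; "ft_torque": the same for the moment, N m; "grip_width": finger opening in m.
Only numpy, scipy, OpenCV 4.12 (cv2) and the standard library are available. Lean on these libraries where they do the work, as an engineer would, in place of code of your own. Each camera call takes 0.05 s, during which the arm holds its last target. There are 200 camera calls.

## Working session

There is one attempt and no reset: what is moved stays moved. The work goes in short steps, Python scripts to look and compute and a tool call to move; the robot and the scene stay as the last step left them, time stands still between calls to the robot, and variables do not carry over. Pictures are saved under pics/ and viewed, on a budget of 10 in all, crops included, one or two more only if the job needs it, and the job is handed in when it is done.

Besides the shell and the picture viewer there is one more tool, called after "Call:" as name(argument=value, ...) on one line, values as JSON. play_rows: Moves the arm, as the interface text tells. Its arguments: {"type":"object","properties":{"plan":{"type":"array"},"newtons":{"type":"number"}},"required":["plan"]}

```bash
mkdir -p pics
cat > h.py <<'E'
import numpy as np,cv2
from bench import *
def world(p,u,v,z=None):
    K=p["K"];R=np.array(p["orientation"]);e=np.array(p["eye"])
    d=R@np.array([(u-K[0][2])/K[0][0],(v-K[1][2])/K[1][1],1.])
    if z is not None: return e+d*(z-e[2])/d[2]
    return e+d*p["range_z"][int(round(v)),int(round(u))]
def cloud(p,m):
    v,u=np.nonzero(m&(p["range_z"]>0));return np.array([world(p,a,b) for a,b in zip(u,v)])
E
python3 - <<'E'
from h import *
print(sense())
ims=[]
for n in("scene","top"):
    p=snapshot(n);ims.append(p["frame"]);print(n,p["eye"],np.round(p["orientation"],3).tolist())
    for l in("offcut_mid","plate","bar_mid","bin","jar","knife","tin"):
        r=landmark_of(l,p)
        if r: x,y=r[0]["xy"];print(l,r[0]["score"],np.round(r[0]["xy"],1),world(p,min(max(x,0),511),min(max(y,0),383)).round(4))
    for l in("offcut","plate","bar_mid","bin"):
        r=regions_of(l,p)
        if r:
            c=cloud(p,r[0]["region"]);print(l,r[0]["score"],r[0]["rect"],np.median(c,0).round(4))
            print(cv2.minAreaRect((c[:,:2]*1000).astype(np.float32)))
    cv2.imwrite(f"pics/{n}1.png",p["frame"][:,:,::-1])
E
```

```text
{'time_s': 0.0, 'qpos': array([ 1.12970592e+00,  5.28242975e-02,  1.40173935e+00,  8.13143467e-06,
        1.68861752e+00, -7.02915994e-02]), 'joint_vel': array([-9.44156946e-04,  5.88918326e-04,  1.91157802e-03,  3.28664671e-05,
       -4.62248770e-04,  6.14821338e-05]), 'effort': array([-1.24561728e-03, -3.81674016e+01, -3.60178900e+01, -1.44099772e-04,
        6.34445678e-03,  9.90668582e-06]), 'eef_pos': array([0.19007871, 0.4890497 , 0.23047158]), 'eef_rot': array([[-9.32038490e-01,  3.62358638e-01, -6.85478449e-04],
       [ 3.62359267e-01,  9.32037396e-01, -1.43302192e-03],
       [ 1.19623678e-04, -1.58402105e-03, -9.99998738e-01]]), 'wrist_force': array([ 0.82379169,  0.6521638 , -0.10129644]), 'ft_torque': array([ 0.048265  ,  0.01354511, -0.0073858 ]), 'grip_width': 0.08522594570369976}
scene [1.07238899 0.48119634 0.91300813] [[-0.659, 0.59, -0.467], [0.752, 0.528, -0.395], [0.014, -0.611, -0.791]]
offcut_mid 0.72 [287.3 179.9] [0.5069 0.1102 0.1135]
plate 0.61 [276.5 167.4] [0.492  0.0622 0.113 ]
bar_mid 0.59 [295.5 176.8] [0.503  0.1308 0.1386]
bin 0.58 [222.7 152.6] [ 
[... 1229 characters left out ...]

tin 0.6 [160.9 257.8] [0.4905 0.2684 0.0312]
offcut 0.68 [229.2, 237.0, 40.2, 47.3] [0.4938 0.09   0.1131]
((494.72332763671875, 89.17611694335938), (67.97245788574219, 79.49848937988281), 88.59044647216797)
plate 0.83 [179.8, 219.1, 156.9, 83.7] [0.4916 0.0458 0.11  ]
((496.90081787109375, 72.33776092529297), (297.5157470703125, 136.2135772705078), 88.94977569580078)
bar_mid 0.65 [184.2, 220.9, 48.5, 71.2] [0.4938 0.1352 0.1341]
((495.1204833984375, 160.33038330078125), (78.06354522705078, 124.79176330566406), 88.50346374511719)
bin 0.58 [325.6, 238.8, 98.0, 88.8] [ 0.479  -0.1788  0.0044]
((485.05560302734375, -154.39854431152344), (175.28158569335938, 180.8564453125), 0.7748060822486877)
```

Run:
```python
import cv2
a=cv2.imread("pics/top1.png")[190:340,150:430];cv2.imwrite("pics/a.png",cv2.resize(a,None,fx=2.8,fy=2.8,interpolation=2))
```

```text
(no output)
```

View pics/a.png

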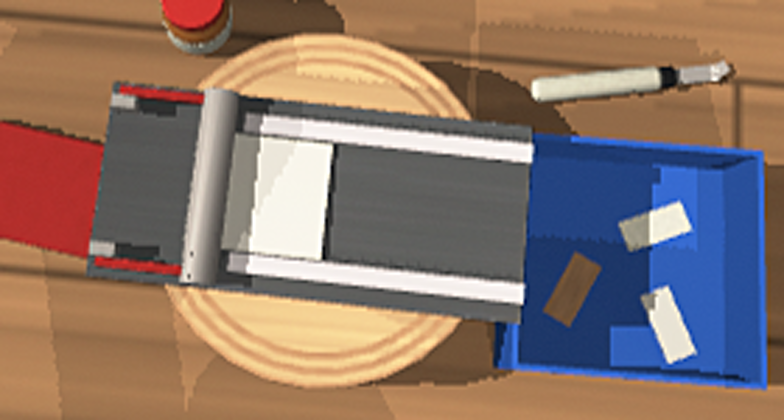

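Run:
```python
from h import *
p=snapshot("top")
f=lambda x,y,z:world(p,150+x/2.8,190+y/2.8,z)
for n,pts in dict(rear=[(115,82),(90,275)],front=[(532,128),(520,322)]).items():
    print(n,[f(*q,.11).round(4) for q in pts])
print("off front",[f(*q,.114).round(4) for q in[(332,142),(322,260)]])
print("bar top",[f(*q,.138).round(4) for q in[(222,90),(200,282)]])
print("bin",[f(*q,.078).round(4) for q in[(765,152),(767,387),(500,368)]])
for q in[(400,200),(280,200),(140,190)]: print(world(p,150+q[0]/2.8,190+q[1]/2.8).round(4))
```

```text
rear [array([0.5602, 0.2055, 0.11  ]), array([0.4317, 0.2054, 0.11  ])]
front [array([ 0.555 , -0.0771,  0.11  ]), array([ 0.4276, -0.0751,  0.11  ])]
off front [array([0.5325, 0.056 , 0.114 ]), array([0.4549, 0.0559, 0.114 ])]
bar top [array([0.5561, 0.1309, 0.138 ]), array([0.4327, 0.1316, 0.138 ])]
bin [array([ 0.559 , -0.2448,  0.078 ]), array([ 0.4018, -0.2461,  0.078 ]), array([ 0.3977, -0.0688,  0.078 ])]
[0.4988 0.0078 0.1101]
[0.4911 0.0868 0.1132]
[0.4894 0.1797 0.1105]
```

Call:
play_rows(plan=[1,30,-39,0,2,1,30,-39,0,2,1,30,-39,0,2,1,30,-39,0,2,1,30,-39,0,2,1,30,-39,0,2,1,30,-39,0,2,1,30,-39,0,2,1,30,-39,0,2,1,30,-39,0,2])

```text
time_s: 2.5
eef_pos: [0.496, 0.088, 0.2322]
eef_rot: [[-1.0, 0.004, 0.003], [0.004, 1.0, 0.002], [-0.003, 0.002, -1.0]]
wrist_force: [0.4, -0.1, -0.0]
grip_width: -0.0002
```

Call:
play_rows(plan=[1,-1,4,-20,0,1,0,4,-20,0,1,0,0,-20,0,1,0,0,-20,0,1,0,0,-15,0,1,0,0,-8,0,1,0,0,-5,0,1,0,0,0,0,1,0,0,0,0,1,0,0,0,0])

```text
time_s: 3.75
eef_pos: [0.4979, 0.0926, 0.1227]
eef_rot: [[-1.0, 0.01, 0.008], [0.01, 1.0, 0.002], [-0.008, 0.002, -1.0]]
wrist_force: [0.1, -1.3, 0.3]
grip_width: -0.0001
```

Run:
```python
from h import *
p=snapshot("scene");cv2.imwrite("pics/b.png",cv2.resize(p["frame"][90:260,180:380,::-1],None,fx=3.5,fy=3.5,interpolation=2)); s=sense();print(s["eef_pos"],s["wrist_force"])
```

```text
[0.49798597 0.09258811 0.12275319] [ 0.39873332 -0.10015086  1.17322459]
```

View pics/b.png

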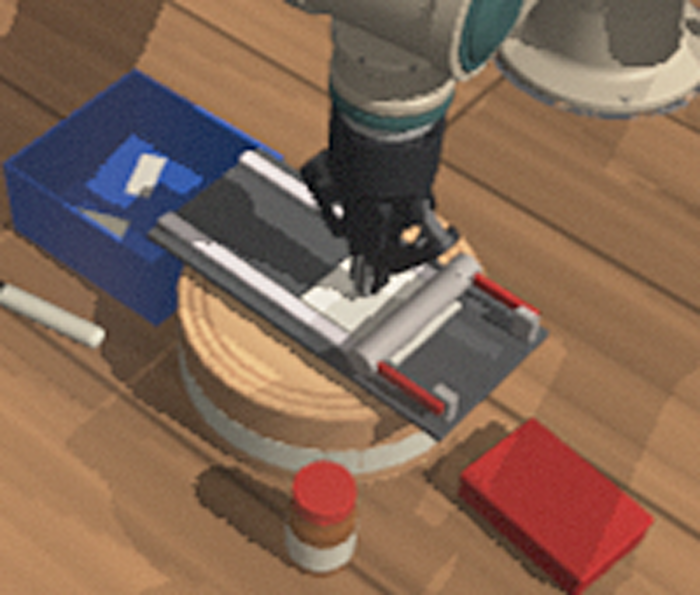

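```bash
python3 -c "
from h import *
print(sense()['qpos'])"
```

```text
[ 1.10152353e-01  5.64030207e-02  1.61520059e+00  1.37635038e-03
  1.46182333e+00 -1.45091926e+00]
```

Call:
play_rows(plan=[1,0,0,8,-10,1,0,0,0,-10,1,0,0,0,-10,1,0,0,0,-10,1,0,0,0,-10,1,0,0,0,-10,1,0,0,0,-10,1,0,0,0,-10,1,-3,3,0,-10,1,0,0,-5,0])

```text
time_s: 5.05
eef_pos: [0.4964, 0.0958, 0.129]
eef_rot: [[0.06, 0.998, 0.007], [0.998, -0.06, -0.01], [-0.01, 0.007, -1.0]]
wrist_force: [0.3, -0.1, 0.8]
grip_width: 0.0
```

Call:
play_rows(plan=[1,-1,0,-6,-3,1,0,0,-4,0,1,0,0,-2,0,1,0,0,-1,0,1,0,0,-1,0,1,0,0,-1,0,1,0,0,-1,0,1,0,0,0,0,1,0,0,0,0,1,0,0,0,0])

```text
time_s: 6.3
eef_pos: [0.4964, 0.0956, 0.1138]
eef_rot: [[0.099, 0.995, 0.009], [0.995, -0.099, -0.01], [-0.009, 0.01, -1.0]]
wrist_force: [-0.5, -0.6, 2.2]
grip_width: -0.0001
```

Call:
play_rows(plan=[1,0,0,-1,0,1,0,0,0,0,1,0,0,0,0,1,0,0,0,0,1,0,0,0,0,1,0,0,0,0,1,0,0,0,0,1,0,0,0,0,1,0,0,0,0,1,0,0,0,0])

```text
time_s: 7.55
eef_pos: [0.4966, 0.0956, 0.1136]
eef_rot: [[0.099, 0.995, 0.01], [0.995, -0.099, -0.01], [-0.009, 0.011, -1.0]]
wrist_force: [-1.1, 0.3, 3.5]
grip_width: -0.0
```

Call:
play_rows(plan=[1,0,0,-1,0,1,0,0,0,0,1,0,0,-1,0,1,0,0,0,0,1,0,0,-1,0,1,0,0,0,0,1,0,0,0,0,1,0,0,0,0,1,0,0,0,0,1,0,0,0,0])

```text
time_s: 8.8
eef_pos: [0.4975, 0.0958, 0.1135]
eef_rot: [[0.099, 0.995, 0.013], [0.995, -0.099, -0.01], [-0.008, 0.014, -1.0]]
wrist_force: [-0.3, 0.5, 4.4]
grip_width: 0.0001
```

Call:
play_rows(plan=[1,0,0,0,0,1,0,0,0,0,1,0,0,0,0,1,0,0,0,0,1,0,0,0,0,1,0,0,0,0,1,0,0,0,0,1,0,0,0,0,1,-1,0,-1,0,1,0,0,-1,0])

```text
time_s: 10.05
eef_pos: [0.4977, 0.0958, 0.1128]
eef_rot: [[0.099, 0.995, 0.017], [0.995, -0.099, -0.01], [-0.008, 0.018, -1.0]]
wrist_force: [-3.6, 0.1, 9.8]
grip_width: 0.0001
```

Call:
play_rows(plan=[1,0,-3,0,0,1,0,-4,-0.3,0,1,0,-5,-0.3,0,1,0,-5,-0.3,0,1,0,-5,-0.3,0,1,0,-5,-0.3,0,1,0,-5,-0.3,0,1,0,-5,-0.3,0,1,0,-5,-0.3,0,1,0,-5,-0.3,0])

```text
time_s: 11.3
eef_pos: [0.5003, 0.0489, 0.1131]
eef_rot: [[0.098, 0.995, 0.026], [0.995, -0.098, -0.003], [-0.001, 0.026, -1.0]]
wrist_force: [-0.2, -0.4, 1.2]
grip_width: -0.0002
```

```bash
cat > look.py <<'E'
from h import *
import sys
p=snapshot("top");s=sense();print(s["eef_pos"],s["wrist_force"],s["time_s"])
r=regions_of("offcut",p)
if r:
    c=cloud(p,r[0]["region"]);print(r[0]["score"],r[0]["rect"],np.percentile(c,[2,50,98],0).round(4).tolist())
cv2.imwrite(sys.argv[1],cv2.resize(p["frame"][190:340,150:430,::-1],None,fx=2.8,fy=2.8,interpolation=2))
E
python3 look.py pics/c.png
```

```text
[0.50006058 0.04811139 0.11263741] [ 0.8962396  -0.8483164   0.29310629] 11.35
0.57 [241.9, 270.3, 21.0, 12.6] [[0.4564, 0.0656, 0.1098], [0.4645, 0.0806, 0.113], [0.4723, 0.0959, 0.1172]]
```

View pics/c.png

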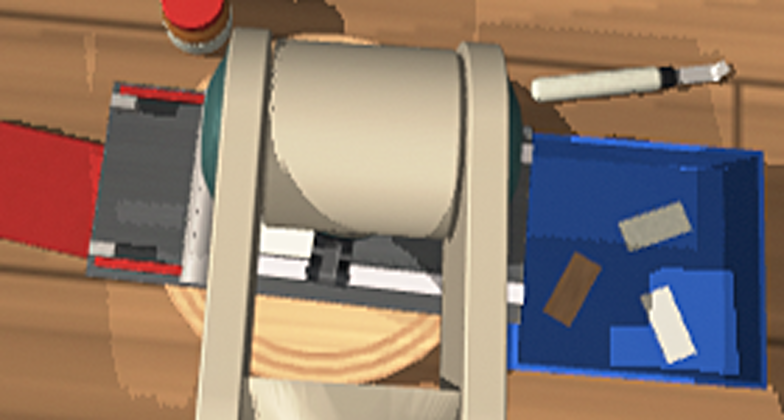

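Call:
play_rows(plan=[1,-1,0,10,5,1,-2,12,2,0,1,-2,14,0,0,1,0,14,0,0,1,0,9,0,0,1,0,0,-5,0,1,0,0,-4,0,1,0,0,0,0,1,0,0,0,0,1,0,0,0,0])

```text
time_s: 12.65
eef_pos: [0.4935, 0.1007, 0.1138]
eef_rot: [[0.014, 1.0, 0.022], [1.0, -0.014, -0.003], [-0.003, 0.022, -1.0]]
wrist_force: [0.9, 0.4, 2.5]
grip_width: 0.0002
```

Run:
```python
from h import *
p=snapshot("scene");s=sense();print(s["eef_pos"],s["wrist_force"])
# height map along plate line: offcut front edge at x=.515..0.53
v,u=np.mgrid[100:220,200:340]
R=np.array(p["orientation"]);K=p["K"];z=p["range_z"][v,u]
P=np.stack([(u-K[0][2])/K[0][0]*z,(v-K[1][2])/K[1][1]*z,z],-1)@R.T+p["eye"]
c=p["frame"][v,u].astype(int).min(-1)
m=(abs(P[...,0]-.51)<.02)&(P[...,2]>.10)&(P[...,2]<.12)
for y in np.arange(-.02,.13,.006):
    q=m&(abs(P[...,1]-y)<.003)
    if q.any(): print(round(y,3),q.sum(),np.median(P[q][:,2]).round(4),np.median(c[q]))
```

```text
[0.49344501 0.10064862 0.11375111] [0.40244263 0.75938462 3.32845238]
-0.02 26 0.1098 59.0
-0.014 23 0.1095 59.0
-0.008 24 0.1099 59.0
-0.002 23 0.1106 59.0
0.004 20 0.1103 59.0
0.01 27 0.1105 59.0
0.016 26 0.1093 59.0
0.022 25 0.1098 60.0
0.028 24 0.1103 60.0
0.034 24 0.1103 61.0
0.04 27 0.1096 60.0
0.046 25 0.1105 61.0
0.052 27 0.1099 56.0
0.058 16 0.1128 113.0
0.064 30 0.1139 147.0
0.07 25 0.1141 187.0
0.076 26 0.1142 208.5
0.082 28 0.1145 193.5
0.088 28 0.1143 189.0
0.094 21 0.1136 195.0
0.1 25 0.1138 196.0
0.106 23 0.1145 132.0
0.112 29 0.1148 112.0
0.118 4 0.1141 93.0
```

Call:
play_rows(plan=[1,0,0,0,0,1,0,0,0,0,1,0,0,0,0,1,0,0,0,0,1,0,0,0,0,1,0,0,-1,0,1,0,0,-1,0,1,0,0,-1,0,1,0,0,-1,0,1,0,0,-1,0])

```text
time_s: 13.95
eef_pos: [0.4945, 0.1006, 0.1129]
eef_rot: [[0.014, 1.0, 0.026], [1.0, -0.014, -0.003], [-0.002, 0.026, -1.0]]
wrist_force: [-3.1, 1.3, 8.4]
grip_width: 0.0
```

Call:
play_rows(plan=[1,0,0,-1.3,0,1,0,0,-1.3,0,1,0,-2,-1.3,0,1,0,-3,-1.3,0,1,0,-3,-1.3,0,1,0,-3,-1.3,0,1,0,-3,-1.3,0,1,0,-3,-1.3,0,1,0,-3,-1.3,0,1,0,-3,-1.3,0])

```text
time_s: 15.2
eef_pos: [0.5013, 0.0812, 0.113]
eef_rot: [[0.012, 0.999, 0.049], [1.0, -0.012, 0.007], [0.007, 0.049, -0.999]]
wrist_force: [-1.2, 1.5, 8.7]
grip_width: 0.0004
```

```bash
cat > edge.py <<'E'
from h import *
p=snapshot("scene");s=sense();print(s["eef_pos"],s["wrist_force"],s["time_s"])
v,u=np.mgrid[100:220,180:340]
R=np.array(p["orientation"]);K=p["K"];z=p["range_z"][v,u]
P=np.stack([(u-K[0][2])/K[0][0]*z,(v-K[1][2])/K[1][1]*z,z],-1)@R.T+p["eye"]
m=(abs(P[...,0]-.515)<.012)&(P[...,2]>.095)&(P[...,2]<.12)
print([(round(y*1000),round(float(np.median(P[q][:,2]))*1000,1),int(np.median(p["frame"][v,u].min(-1)[q]))) for y in np.arange(-.12,.13,.005) if (q:=m&(abs(P[...,1]-y)<.0025)).any()])
E
python3 edge.py
```

```text
[0.50140559 0.08088128 0.11301031] [-0.17428166  2.4329323   8.32956464] 15.25
[(-75, 108.8, 61), (-70, 109.2, 60), (-65, 109.0, 61), (-60, 109.8, 61), (-55, 109.3, 61), (-50, 108.9, 60), (-45, 109.4, 60), (-40, 109.2, 59), (-35, 108.8, 59), (-30, 109.1, 61), (-25, 108.7, 60), (-20, 109.2, 61), (-15, 109.9, 59), (-10, 108.6, 60), (-5, 108.6, 59), (0, 108.8, 59), (5, 108.9, 61), (10, 108.7, 63), (15, 109.1, 61), (20, 109.7, 60), (25, 108.5, 61), (30, 109.5, 58), (35, 109.1, 58), (40, 108.9, 61), (45, 109.3, 91), (50, 108.5, 66), (55, 109.5, 89), (60, 112.2, 191), (65, 112.3, 213), (70, 113.8, 220), (75, 113.5, 188), (80, 112.9, 194), (85, 113.4, 198), (90, 113.7, 195), (95, 114.0, 196), (100, 112.8, 200), (105, 112.9, 183), (110, 113.9, 111), (115, 113.8, 107)]
```

Call:
play_rows(plan=[1,-0.5,0,-2,0,1,-0.5,0,-2,0,1,-0.5,-1,-2,0,1,-0.5,-2,-2,0,1,-0.5,-2,-2,0,1,-0.5,-2,-2,0,1,-0.5,-2,-2,0,1,-0.5,-2,-2,0,1,-0.5,-2,-2,0,1,-0.5,-2,-2,0])

```text
time_s: 16.5
eef_pos: [0.5064, 0.071, 0.1128]
eef_rot: [[0.008, 0.996, 0.084], [1.0, -0.01, 0.018], [0.019, 0.084, -0.996]]
wrist_force: [-1.2, 3.5, 10.9]
grip_width: 0.0003
```

```bash
python3 edge.py
```

```text
[0.50644884 0.07079896 0.11279274] [-1.35989481  3.32623483 10.3219632 ] 16.55
[(-75, 109.1, 55), (-70, 108.4, 61), (-65, 108.6, 60), (-60, 108.3, 61), (-55, 108.9, 61), (-50, 108.1, 59), (-45, 109.5, 59), (-40, 108.9, 59), (-35, 109.0, 59), (-30, 107.9, 59), (-25, 109.1, 60), (-20, 108.5, 60), (-15, 109.3, 61), (-10, 108.4, 59), (-5, 108.3, 58), (0, 108.4, 65), (5, 107.8, 62), (10, 108.3, 60), (15, 109.3, 63), (20, 109.1, 59), (25, 108.4, 59), (30, 108.7, 61), (35, 108.9, 61), (40, 109.3, 60), (45, 108.9, 63), (50, 108.8, 60), (55, 108.8, 95), (60, 112.5, 138), (65, 113.0, 183), (70, 113.1, 155), (75, 113.6, 195), (80, 112.8, 197), (85, 112.6, 198), (90, 112.9, 197), (95, 111.9, 198), (100, 112.6, 198), (105, 113.0, 128), (110, 113.2, 110), (115, 113.6, 105)]
```

Call:
play_rows(plan=[1,-2,3,12,0,1,-2,3,10,-10.5,1,-2,4,0,-10.5,1,-2,5,0,-10.5,1,-2,5,0,-10.5,1,-2,3,0,-10.5,1,0,3,0,-10.5,1,0,0,0,-10.5,1,0,0,0,-10.5,1,0,0,0,-10.5])

```text
time_s: 17.8
eef_pos: [0.4917, 0.0968, 0.1348]
eef_rot: [[0.992, -0.128, 0.003], [-0.127, -0.988, -0.086], [0.014, 0.085, -0.996]]
wrist_force: [0.1, 0.2, 0.9]
grip_width: 0.0
```

```bash
python3 -c "
from h import *
s=sense();print(s['qpos'],s['eef_pos'],s['eef_rot'][:,2])"
```

```text
[ 0.16851575  0.05079794  1.59833265 -0.08579937  1.50467343  1.87332942] [0.49165627 0.09676334 0.13478822] [ 0.00258622 -0.08629551 -0.99626623]
```

Call:
play_rows(plan=[1,0,0,0,-10.5,1,0,0,0,-10.5,1,0,0,0,-10.5,1,0,0,0,-10.5,1,0,0,0,-10.5,1,-1,2,-8,0,1,0,0,-6,0,1,0,0,-3,0,1,0,0,-3,0,1,0,0,0,0])

```text
time_s: 19.05
eef_pos: [0.4892, 0.0986, 0.1138]
eef_rot: [[0.493, -0.867, -0.072], [-0.87, -0.49, -0.056], [0.013, 0.09, -0.996]]
wrist_force: [-0.5, 0.3, 4.0]
grip_width: 0.0001
```

Call:
play_rows(plan=[1,0,0,0,0,1,0,0,0,0,1,0,0,0,0,1,0,0,-1,0,1,0,0,-2,0,1,0,0,-3,0,1,0,-3,-3,0,1,0,-6,-3,0,1,0,-8,-3,0,1,0,-8,-3,0])

```text
time_s: 20.3
eef_pos: [0.4958, 0.0791, 0.1121]
eef_rot: [[0.498, -0.866, -0.048], [-0.867, -0.496, -0.044], [0.014, 0.063, -0.998]]
wrist_force: [-2.8, 4.8, 15.0]
grip_width: -0.0002
```

```bash
python3 edge.py
```

```text
[0.49585678 0.07836987 0.11206434] [-2.42688749  2.86016058 14.59900082] 20.35
[(-75, 107.7, 55), (-70, 107.4, 61), (-65, 107.7, 59), (-60, 107.6, 59), (-55, 108.6, 60), (-50, 108.6, 60), (-45, 108.3, 60), (-40, 107.5, 59), (-35, 108.5, 58), (-30, 107.8, 59), (-25, 108.1, 60), (-20, 108.0, 58), (-15, 108.8, 59), (-10, 108.8, 61), (-5, 107.9, 58), (0, 108.0, 58), (5, 108.9, 60), (10, 108.7, 59), (15, 108.5, 60), (20, 108.8, 61), (25, 108.4, 60), (30, 108.5, 60), (35, 108.1, 60), (40, 108.8, 57), (45, 107.6, 67), (50, 112.1, 141), (55, 112.6, 140), (60, 112.5, 203), (65, 112.4, 202), (70, 112.3, 220), (75, 111.7, 197), (80, 112.0, 194), (85, 112.6, 196), (90, 112.8, 195), (95, 112.0, 195), (100, 112.9, 198), (105, 111.9, 128), (110, 112.7, 111), (115, 112.6, 102)]
```

Call:
play_rows(plan=[1,-0.5,-5,-3,0,1,-0.5,-7,-3,0,1,-0.5,-8,-3,0,1,-0.5,-8,-2.8,0,1,-0.5,-8,-2.5,0,1,-0.5,-8,-2,0,1,-0.5,-8,-2,0,1,0,-8,-1.5,0,1,0,-8,-1,0,1,0,-4,0,0])

```text
time_s: 21.6
eef_pos: [0.5021, 0.0127, 0.1137]
eef_rot: [[0.503, -0.864, -0.012], [-0.864, -0.502, -0.027], [0.017, 0.025, -1.0]]
wrist_force: [-0.5, 1.4, 3.0]
grip_width: -0.0
```

```bash
python3 edge.py
```

```text
[0.50208941 0.01236825 0.1136636 ] [-0.82236837 -0.24635605  3.51254679] 21.65
[(-75, 108.8, 59), (-70, 109.6, 60), (-65, 109.4, 62), (-60, 109.7, 58), (-55, 108.7, 59), (-50, 109.4, 61), (-45, 109.6, 61), (-40, 109.7, 60), (-35, 110.7, 60), (-30, 110.3, 59), (-25, 109.8, 60), (-20, 108.9, 57), (-15, 110.5, 66), (-10, 113.1, 166), (-5, 113.1, 143), (0, 113.8, 146), (5, 114.3, 188), (10, 113.5, 196), (15, 113.3, 198), (20, 114.1, 198), (25, 114.5, 198), (30, 114.0, 209), (35, 114.0, 222), (40, 113.3, 221), (45, 114.1, 221), (50, 114.0, 222), (55, 114.6, 221), (60, 114.5, 221), (65, 114.3, 221), (70, 113.3, 222), (75, 113.7, 224), (80, 111.5, 137), (85, 110.1, 82), (90, 110.2, 84), (95, 109.9, 86), (100, 110.5, 89), (105, 109.5, 73), (110, 109.8, 55), (115, 111.7, 56)]
```

Call:
play_rows(plan=[1,0,2,8,0,1,-3,14,0,0,1,-3,16,0,0,1,-2,14,0,0,1,0,2,-3,0,1,0,0,-3,0,1,0,0,-2,0,1,0,0,-1,0,1,0,0,-1,0,1,0,0,-1,0])

```text
time_s: 22.9
eef_pos: [0.4944, 0.0645, 0.1132]
eef_rot: [[0.503, -0.864, -0.009], [-0.864, -0.502, -0.026], [0.018, 0.022, -1.0]]
wrist_force: [-1.9, 0.7, 6.0]
grip_width: 0.0
```

Call:
play_rows(plan=[1,-0.5,-3,-1.5,0,1,-0.5,-6,-1.5,0,1,-0.5,-8,-1.5,0,1,-0.5,-10,-1.5,0,1,-0.5,-10,-1.5,0,1,-0.5,-10,-1.5,0,1,-0.5,-10,-1.5,0,1,-0.5,-10,-1.5,0,1,-0.5,-10,-1.5,0,1,-0.5,-8,-1,0])

```text
time_s: 24.15
eef_pos: [0.4953, -0.0227, 0.1131]
eef_rot: [[0.499, -0.866, 0.011], [-0.866, -0.5, -0.018], [0.021, 0.0, -1.0]]
wrist_force: [-2.5, 2.4, 6.4]
grip_width: -0.0001
```

```bash
python3 edge.py
```

```text
[ 0.49525728 -0.0235251   0.11309807] [-2.32078443 -0.23903085  6.58225237] 24.2
[(-100, 111.2, 104), (-95, 113.7, 133), (-90, 112.7, 139), (-85, 114.1, 140), (-80, 113.5, 164), (-75, 114.0, 140), (-70, 112.9, 139), (-65, 113.0, 140), (-60, 113.2, 140), (-55, 113.2, 139), (-50, 113.3, 139), (-45, 112.5, 176), (-40, 112.1, 222), (-35, 113.4, 221), (-30, 112.8, 219), (-25, 113.6, 197), (-20, 113.6, 199), (-15, 112.7, 200), (-10, 112.9, 201), (-5, 109.3, 125), (0, 109.7, 89), (5, 108.7, 92), (10, 109.0, 93), (15, 108.9, 93), (20, 109.0, 93), (25, 109.4, 94), (30, 109.0, 94), (35, 109.0, 93), (40, 109.2, 94), (45, 109.2, 93), (50, 109.5, 95), (55, 108.0, 94), (60, 109.7, 94), (65, 109.7, 95), (70, 110.2, 95), (75, 110.2, 95), (80, 109.5, 86), (85, 109.6, 85), (90, 109.1, 85), (95, 109.0, 86), (100, 109.3, 86), (105, 109.7, 56), (110, 109.2, 55), (115, 110.5, 52), (120, 113.5, 66)]
```

Call:
play_rows(plan=[1,-0.5,-6,-1.5,0,1,-0.5,-10,-1.5,0,1,-0.5,-10,-1.5,0,1,-0.5,-10,-1.2,0,1,-0.5,-10,-1,0,1,0,0,30,0,1,0,0,40,0,1,0,40,20,0,1,0,40,0,0,1,0,0,0,0])

```text
time_s: 25.45
eef_pos: [0.4942, 0.007, 0.2051]
eef_rot: [[0.491, -0.871, 0.018], [-0.871, -0.491, -0.017], [0.024, -0.007, -1.0]]
wrist_force: [0.2, 0.2, -0.4]
grip_width: 0.0003
```

Run:
```python
from h import *
for n in("scene","top"):
    p=snapshot(n)
    for l in("offcut","bin"):
        for k in(landmark_of(l,p) or [])[:2]:
            print(n,l,k["score"],k["xy"],world(p,*k["xy"]).round(3))
    cv2.imwrite(f"pics/d_{n}.png",cv2.resize(p["frame"][80:340,150:430,::-1],None,fx=2.2,fy=2.2))
a=[cv2.imread(f"pics/d_{n}.png") for n in("scene","top")]
cv2.imwrite("pics/d.png",cv2.resize(np.hstack(a),(800,372)))
```

```text
scene offcut 0.55 [226.2, 160.4] [ 0.495 -0.123  0.009]
scene bin 0.97 [221.8, 151.3] [ 0.477 -0.159  0.008]
top offcut 0.47 [352.0, 275.2] [ 0.446 -0.023  0.496]
```

View pics/d.png

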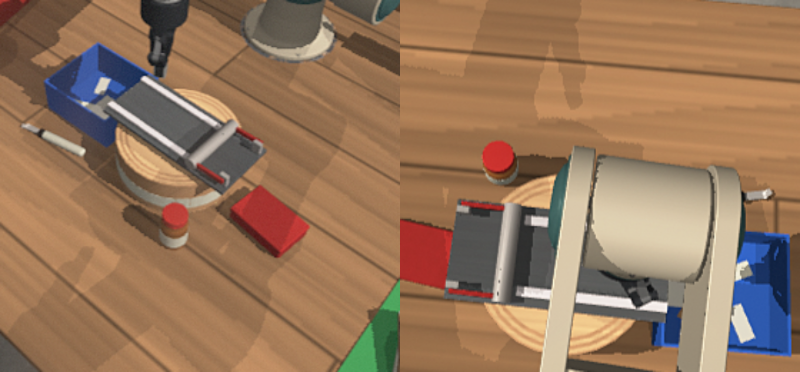

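Call:
play_rows(plan=[1,0,40,5,0,1,-20,50,0,0,1,-20,50,0,0,1,-30,50,0,0,1,-30,50,0,0,1,-30,50,0,0,1,-30,40,0,0,1,0,0,0,0,1,0,0,0,0,1,0,0,0,0])

```text
time_s: 27.0
eef_pos: [0.3745, 0.2281, 0.2053]
eef_rot: [[0.604, -0.797, -0.012], [-0.795, -0.604, 0.053], [-0.049, -0.022, -0.999]]
wrist_force: [0.7, -0.1, 0.4]
grip_width: 0.0002
```

Run:
```python
from h import *
a=[]
for n,(r,c) in dict(scene=(100,170),top=(215,310)).items():
    p=snapshot(n)
    for l in("offcut_mid","bin"):
        for k in(landmark_of(l,p) or [])[:2]: print(n,l,k["score"],k["xy"],world(p,*k["xy"]).round(3))
    for k in(regions_of("offcut",p) or [])[:2]:
        C=cloud(p,k["region"]);print(n,k["score"],k["rect"],np.percentile(C,[3,50,97],0).round(3).tolist())
    a.append(cv2.resize(p["frame"][r:r+120,c:c+120,::-1],(400,400)))
cv2.imwrite("pics/e.png",np.hstack(a))
```

```text
scene offcut_mid 0.46 [228.1, 164.8] [ 0.538 -0.072  0.061]
scene bin 0.71 [224.0, 156.9] [ 0.555 -0.068  0.11 ]
scene 0.71 [215.2, 146.1, 13.1, 13.1] [[0.46, -0.167, 0.005], [0.487, -0.155, 0.008], [0.505, -0.134, 0.011]]
top offcut_mid 0.76 [357.3, 271.5] [ 0.502 -0.134  0.007]
top offcut_mid 0.32 [369.6, 280.4] [ 0.486 -0.16   0.008]
top bin 0.65 [370.1, 283.0] [ 0.481 -0.162  0.005]
top 0.66 [336.6, 254.5, 38.6, 43.3] [[0.458, -0.167, 0.004], [0.492, -0.132, 0.007], [0.528, -0.098, 0.011]]
```

View pics/e.png

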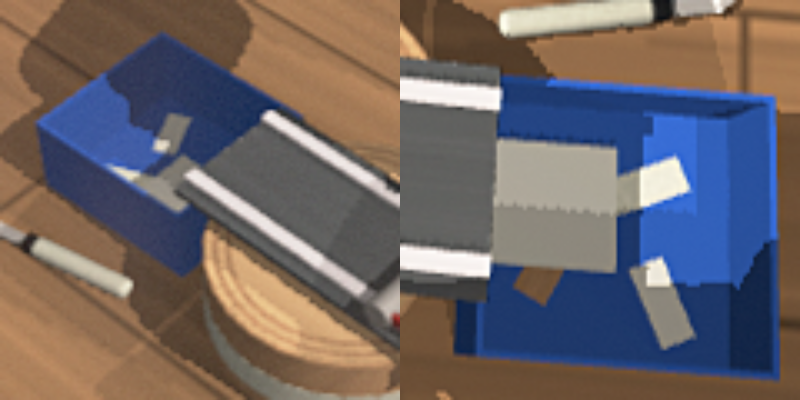

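The offcut lies flat on the bin floor: grey square at about (555, 205) in the right half, z ≈ 7 mm. The bin has not moved and the arm is clear.

```bash
python3 -c "
from bench import *
print(close_job())"
```

```text
the job is handed in; nothing more can be done
None
```

The offcut is in the blue scrap bin and the job is handed in. No verdict was reported, so what follows is from my own last checks.

**Drawing it out:** My first three draws, at up to about 11 N, slipped over the offcut without moving it. At about 15 N (highest reading) it came free, and I drew it until its centre was at about x = +25 mm on the plate, clear of the bar and still flat.

**Over the edge:** I pressed again near its rear end at about 6 N, slid it along the guides and over the open edge, then lifted the finger.

**Last checks:**
- **Offcut:** The top camera shows it flat on the bin floor at a height of about 7 mm. Its centre is about 35–40 mm from the bin's centre, towards the drum.
- **Bin:** It stands upright and in place; the position found at the end was within about 3 mm of the first.
- **Knife, jar and tin:** They look unmoved in the pictures; I did not measure them again.
- **Arm:** It is clear of everything, and the clock read 27 s before the last pictures.
- **One disagreement:** The point finder in the scene view placed the offcut's and bin's centres on parts of the plate, because the plate hides them there. I disregarded that; the scene camera's own outline of the offcut (height about 8 mm) and the top view agree.

Forces were read only at the end of each move or picture, so brief peaks between readings were not seen.

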